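# Start the wing nut on the crown wheel's mandrel and run it home

### The arm

A 6-joint arm with a two-finger parallel gripper is mounted at the origin on the work surface. World frame = base frame: x ahead of the robot, y to its left, z up, the work surface at z = 0. Lengths are in m, angles in rad, forces in N, time in s.
With the tool pointing down it reaches from about 0.375 to 0.9 m from the base axis. Payload 3.1 kg.
Tool frame: the origin (TCP) lies at the very end of the fingers, on their centre line; the grasp point (between the pads) lies 19 mm behind it; x points along the fingers, y is the direction in which the jaws open and shut, and the axes are right-handed (so a half turn about x gives the same grasp; the last joint's range is limited). The gripper opens to 85 mm and grips with 20 to 120 N. Pads are 22 mm wide; open, the fingers measure 114 mm over their backs; the gripper's body (76 mm by 85 mm) begins 54 mm behind the grasp point. The pads swing forward as they close: fully open they stand 13 mm farther back than shut.
Start: joints at [-0.178, 0.527, 1.433, -0, 1.181, -0.178], TCP at [0.625, 0, 0.231] pointing down, gripper open.
Joint ranges: [-3.08, 3.08], [-0.75, 2.2], [0.22, 2.44], [-1.43, 4.57], [0, 2.65], [-2.85, 2.85]. Speed limits (rad/s): [2.79, 2.79, 3.14, 3.14, 3.14, 3.14].

### API

Orientations are given as a unit quaternion [x, y, z, w].
In Python, from station import manip gives the robot as it stands.
- The arm moves only by the shell command python3 -m jog 'ROWS' [FORCE]. ROWS is a JSON object of lists of equal length, an entry for each row: "linear": the shift along the tool's x, y, z in cm, a list of three; "twist": the turn about the tool's x in rad; "claw": the opening, from -1 (shut) to 1 (fully open). A call has 1 to 20 rows; each row is the pose to reach, as a shift and turn from the pose commanded when the call began, along the tool's axes at that moment; what a row does not reach only later rows make up. A row lasts 1/12 s, in which the tool goes at most 41.7 mm and 7.16 degrees, less where a joint would pass 70% of its speed; a pose out of reach is approached as far as the arm can. A call with a gripper value outside its range is refused whole. The fingers move at their own pace and stop on an object; FORCE is the grip in N (left out, the last holds). Time passes only in rows, so rows that repeat a pose let the fingers close. It gives the time, the measured TCP pose, the force and the opening at its end, in the units of the state.
- manip.sense(): the state, without advancing time (a new reading comes with each control period).
- manip.snapshot(name): name is "scene" or "side" or "wrist"; returns a dict with "pixels" (384x512x3 uint8, red, green, blue), "camera_matrix" (3x3 intrinsics, pixels), "k1" (the pictures are not rectified: a ray, as slopes to the right and down, at radius r is drawn at 1 + k1 r^2 times it, then the intrinsics apply), "R" (3x3) and "t" (3): a world point X has camera coordinates R X + t. Camera axes: x right, y down, z forward; pixel columns grow to the right and rows downward; lengths in m; the calibration is good to about 2 mm. A picture is of the moment at which its call begins. There is no depth.
- manip.sign_off(): hands the job in, once; it reports no verdict.
The state is a dict: "t": time; "q": joint angles; "qd": joint speeds; "tau": joint torques, N m; "tcp_pos": TCP position; "tool_rot": TCP orientation; "force": force on the tool from outside, world axes, zero at the start; "ft_torque": the same for the moment, N m; "finger_gap": opening from 0.0 (shut) to 1.0 (fully open).
Only numpy, scipy, OpenCV 4.12 (cv2) and the standard library are available. Lean on these libraries where they do the work, as an engineer would, in place of code of your own. Each camera call takes 0.05 s, during which the arm holds its last target.

### The job

The red wing nut has been set loosely on the end of the mandrel that holds the crown wheel. Start it the proper way: first turn it backward (anticlockwise from above) until you notice it drop into the start of the thread, then turn it forward (clockwise) and run it all the way down until it sits home on the brass washer, and let go. Keep clear of the dial gauge, hammer, bearing and bolt tray.

Things in the scene. Friction and masses are not known exactly. Their poses are not given: they have to be found in the camera images.
- stand: Mandrel stand, fixed: grey foot 210 mm across, 40 high; on it a steel crown wheel lying flat (200 mm across, teeth top 70 mm above the bench); in its bore an aluminium centring cone (108 mm across at 70 mm height, 68 at 112); a brass washer (64 across, top at 117 mm); an upright steel mandrel. Origin: centre of the underside, on the bench and the mandrel's axis; z up along the mandrel.
- wing_nut: Steel wing nut, about 0.45 kg, loose, standing over the mandrel's nose: round dark hub 54 mm across, 44 high, with a through bore, and two red wings, plates 10 mm thick and 22 high out to 67 mm from the axis, rising outwards. It may be turned by pushing its wings or gripping hub or wing. Origin: centre of the hub's underside; z up along the bore; x along the white-banded wing.
- seat (a point): Point on the mandrel's axis at the top face of the brass washer, where the nut's underside must end. Fixed to the stand.
- nose (a point): Top centre of the mandrel's plain nose: 28 mm across, reaching from the thread's end (140 mm) to 190 mm above the bench. Fixed to the stand.
- white_wing (a point): Point on the nut's white-banded wing, 60 mm from the nut's axis along its x, 33 mm above its underside. At 50 mm from the axis a wing spans 19 to 42 mm above the underside.
- dial_gauge: Dial gauge on a magnetic foot, loose, to be left alone: dark foot 60 x 50 x 55 mm, upright steel post to 255 mm height, gauge 57 mm across on an arm reaching 95 mm along its +x at about 180 mm height. Origin: centre of the foot's underside.
- hammer: Hammer lying on the bench, about 280 mm long, to be left alone. Origin near its middle, on the bench; handle along its -x.
- bearing: Taper roller bearing lying flat, 90 mm across and 30 mm high, to be left alone. Origin: centre of its underside.
- bolt_tray: Blue plastic tray with crown wheel bolts, 150 x 110 x 35 mm, to be left alone. Origin: centre of its underside.
- thread_start (a point): One of the mandrel's two thread starts, 140 mm above the bench, 16.5 mm from the axis on the stand's +x side; the other is opposite. Right-hand two-start quick thread, 38 mm across, lead 16 mm per turn (8 mm between ridges, ridges 3.5 mm thick), easy-running; a nut stays where it is left. About 1.5 mm play sideways and along.
- hub_top (a point): Centre of the nut hub's top, 44 mm above its underside. At first the nut only rests on the thread's end, underside 12 to 16 mm above the washer, 65 to 125 degrees clockwise of the drop. Turned anticlockwise it climbs (16 mm a turn) to 18 mm, then falls 8 mm by its own weight, if not held up by a tight grip. From there about 5/8 turn clockwise, sinking 16 mm a turn, to the washer.
Things that resemble listed ones, but are neither listed nor needed, are in the scene too. What is shaped like the wing_nut but blue or orange is not meant.

How it is judged:
On the way, in this order (a step that is already met when the one before it is completed fails the run):
1. the nut has been turned backward up to the top of the thread's end (z of wing_nut in the frame of stand between 0.133 and 0.14 m and x of white_wing in the frame of stand above 0.025 m and y of white_wing in the frame of stand below 0.02 m), for 0.02 s.
2. turned further backward, the nut has dropped into the thread start (z of wing_nut in the frame of stand below 0.132 m and x of white_wing in the frame of stand above -0.03 m and y of white_wing in the frame of stand above -0.012 m), for 0.1 s.
At the end, for the whole second after the job is handed in: The wing nut is home on the brass washer: its underside within 1.5 mm of the washer's top, its axis within 4 mm of the mandrel's and upright within 3 degrees, at rest and released (z of wing_nut in the frame of seat between -0.002 and 0.0015 m and horizontal distance between wing_nut and seat below 0.004 m and angle between wing_nut's own z axis and vertical below 0.05 rad and linear speed of wing_nut below 0.01 m/s and angular speed of wing_nut below 0.1 rad/s); the robot touches nothing.
It fails at once if the dial gauge is knocked (moved more than 15 mm or tipped) (distance of dial_gauge from where it was at the start of the episode above 0.015 m or angle between dial_gauge's own z axis and vertical above 0.15 rad).
It fails at once if the hammer, bearing or bolt tray is shoved more than 30 mm (distance of any of hammer, bearing, bolt_tray from where it was at the start of the episode above 0.03 m).
It also fails if it takes over 72 s, if anything falls off the work surface, if the arm or the gripper's body presses on something with over 40 N, if the wrist force passes 120 N, or if a joint passes its speed limit or range.

## Working session

There is one attempt and no reset: what is moved stays moved. The work goes in short steps, Python scripts to look and compute and a shell command to move; the robot and the scene stay as the last step left them, time stands still between calls to the robot, and variables do not carry over. Pictures are saved under pics/ and viewed, and the job is handed in when it is done.

```bash
ls; mkdir -p pics; cat > h.py <<'E'
import numpy as np, cv2
from station import manip
def snap(n,f):
    s=manip.snapshot(n); cv2.imwrite('pics/'+f+'.png',s['pixels'][:,:,::-1]); 
    np.savez('pics/'+f+'.npz',**{k:np.array(v) for k,v in s.items()}); return s
def load(f): return dict(np.load('pics/'+f+'.npz'))
def ray(s,u,v):
    K=s['camera_matrix'];k1=float(s['k1'])
    d=np.array([(u-K[0,2])/K[0,0],(v-K[1,2])/K[1,1]]);p=d.copy()
    for _ in range(30): p=d/(1+k1*(p@p))
    R=s['R'];o=-R.T@s['t'];w=R.T@np.array([p[0],p[1],1.]);return o,w/np.linalg.norm(w)
def onz(s,u,v,z):
    o,d=ray(s,u,v);return o+d*(z-o[2])/d[2]
def proj(s,X):
    c=s['R']@np.array(X)+s['t'];p=c[:2]/c[2];p=p*(1+float(s['k1'])*(p@p));K=s['camera_matrix'];return K[0,0]*p[0]+K[0,2],K[1,1]*p[1]+K[1,2]
def tri(*r):
    A=0;b=0
    for o,d in r:
        M=np.eye(3)-np.outer(d,d);A=A+M;b=b+M@o
    return np.linalg.solve(A,b)
E
python3 - <<'E'
from h import *
for n in ('scene','side','wrist'): s=snap(n,n+'0'); print(n,-s['R'].T@s['t'])
print(manip.sense())
E
```

```text
pics
scene [ 0.86270901 -0.68802916  0.82074726]
side [ 0.39414351 -0.94463681  0.78746833]
wrist [0.62313034 0.0773113  0.37259281]
{'t': 0.15, 'q': array([-1.78493075e-01,  5.28263011e-01,  1.43362082e+00, -8.65091891e-06,
        1.18140690e+00, -1.78498349e-01]), 'qd': array([ 5.20818697e-04, -3.53863173e-03, -3.74212820e-03, -3.14175296e-04,
        3.12891232e-05,  1.28901450e-03]), 'tau': array([ 1.17890530e-03, -4.42742836e+01, -1.78276026e+01, -2.15643640e-04,
        5.61750654e-03, -9.84718270e-06]), 'tcp_pos': array([6.24442924e-01, 1.31882650e-04, 2.30547957e-01]), 'tool_rot': array([ 0.49965295,  0.5004935 , -0.5003424 ,  0.49951043]), 'force': array([ 0.44489263, -0.36221358,  0.48685616]), 'ft_torque': array([-0.02289061, -0.03498913,  0.02965672]), 'finger_gap': 0.9976365824578153}
```

View pics/scene0.png

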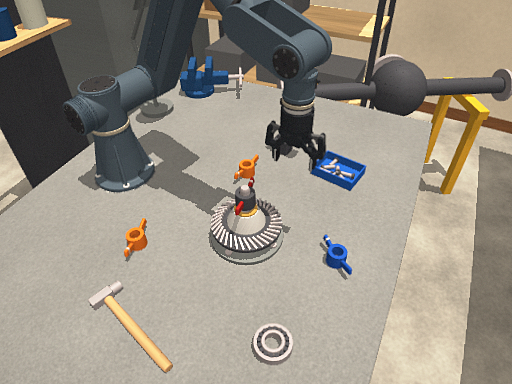

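View pics/side0.png

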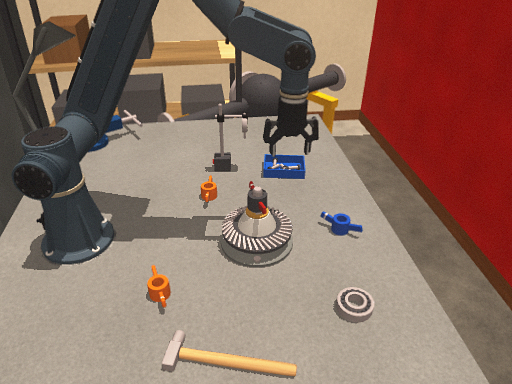

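View pics/wrist0.png

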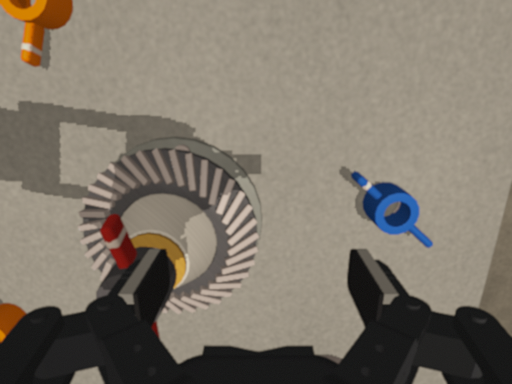

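```bash
python3 - <<'E'
from h import *
a=cv2.imread('pics/scene0.png')[165:270,200:300];b=cv2.imread('pics/side0.png')[170:275,210:310]
c=cv2.imread('pics/side0.png')[90:190,180:320]
cv2.imwrite('pics/c0.png',np.hstack([cv2.resize(x,None,fx=4,fy=4,interpolation=cv2.INTER_CUBIC) for x in (a,b)]))
cv2.imwrite('pics/c1.png',cv2.resize(c,None,fx=5,fy=5,interpolation=cv2.INTER_CUBIC))
E
```

```text
(no output)
```

View pics/c0.png

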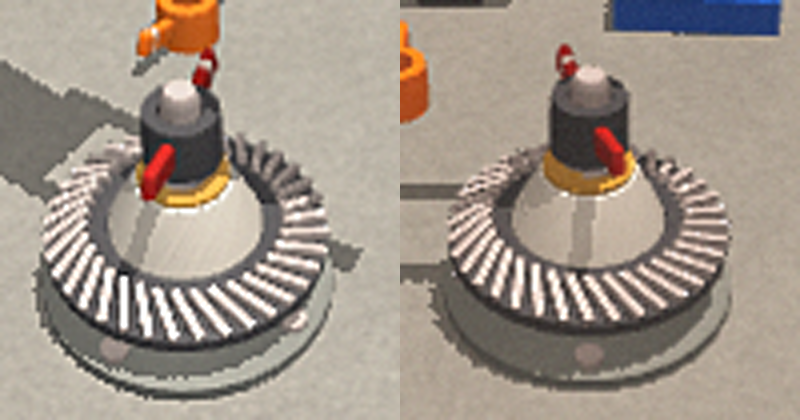

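View pics/c1.png

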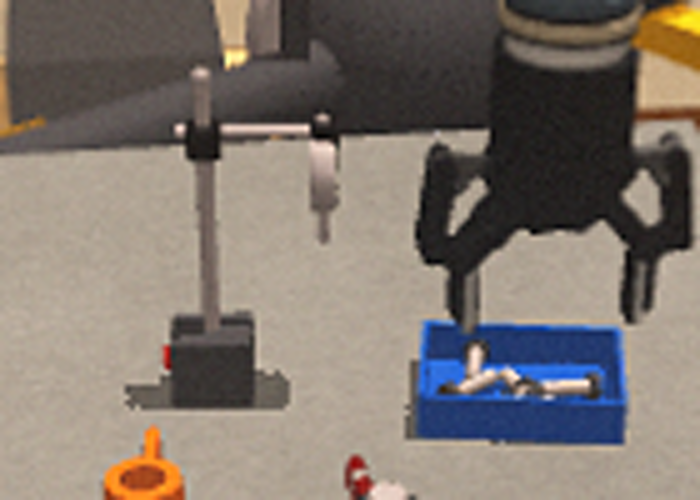

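```bash
python3 - <<'E'
from h import *
a=load('scene0');b=load('side0');w=load('wrist0')
def t(n,p,q):
    X=tri(ray(a,*p),ray(b,*q));print(n,X.round(4),np.round(np.subtract(proj(a,X),p),1),np.round(np.subtract(proj(b,X),q),1))
t('nose',(245.5,187),(258,188.5));t('hubtop',(245,191.2),(257.5,193.7));t('whiteband',(250.7,180.5),(251.5,185.5))
t('redwing tip',(236.8,211),(265,211.5))
print('gauge foot', onz(b,180+212/5,90+405/5,0), 'tray near-left',onz(b,180+415/5,90+438/5,0))
# crown wheel teeth ring outline in wrist via its ellipse
print('wrist ring', [onz(w,u,v,0.07).round(4) for u,v in ((80,220),(262,215),(170,148),(185,312))])
# washer in wrist: yellow
for n,s in(('scene0',a),('side0',b),('wrist0',w)):
    h=cv2.cvtColor(s['pixels'],cv2.COLOR_RGB2HSV); m=cv2.inRange(h,(0,170,60),(5,255,255))|cv2.inRange(h,(174,170,60),(180,255,255))
    k,l,st,c=cv2.connectedComponentsWithStats(m)
    print(n,[(st[i].tolist(),c[i].round(1).tolist()) for i in range(1,k) if 8<st[i,4]<3000 ])
E
```

```text
nose [ 0.5287 -0.0783  0.1914] [0.  0.3] [-0.1 -0.2]
hubtop [ 0.5272 -0.0791  0.176 ] [0.  0.5] [-0.2 -0.4]
whiteband [ 0.518 -0.028  0.169] [0.  0.4] [-0.2 -0.4]
redwing tip [ 0.5368 -0.1431  0.1653] [0.1 1. ] [-0.4 -0.8]
gauge foot [0.45734666 0.3301714  0.        ] tray near-left [0.60040758 0.26593532 0.        ]
wrist ring [array([ 0.4323, -0.0511,  0.07  ]), array([ 0.6266, -0.0448,  0.07  ]), array([0.536 , 0.0258, 0.07  ]), array([ 0.5365, -0.1679,  0.07  ])]
scene0 [([250, 177, 4, 5, 11], [251.6, 178.6]), ([248, 182, 4, 5, 14], [249.7, 183.9]), ([235, 201, 9, 14, 72], [239.2, 207.3])]
side0 [([259, 202, 7, 12, 57], [262.0, 207.4])]
wrist0 [([101, 214, 22, 28, 397], [111.4, 227.5]), ([111, 235, 26, 34, 474], [124.3, 253.7]), ([152, 323, 6, 13, 41], [154.4, 328.2])]
```

```bash
python3 - <<'E'
import cv2
c=cv2.imread('pics/wrist0.png')[130:345,60:280]
cv2.imwrite('pics/c2.png',cv2.resize(c,None,fx=2.7,fy=2.7,interpolation=cv2.INTER_CUBIC))
E
```

```text
(no output)
```

View pics/c2.png

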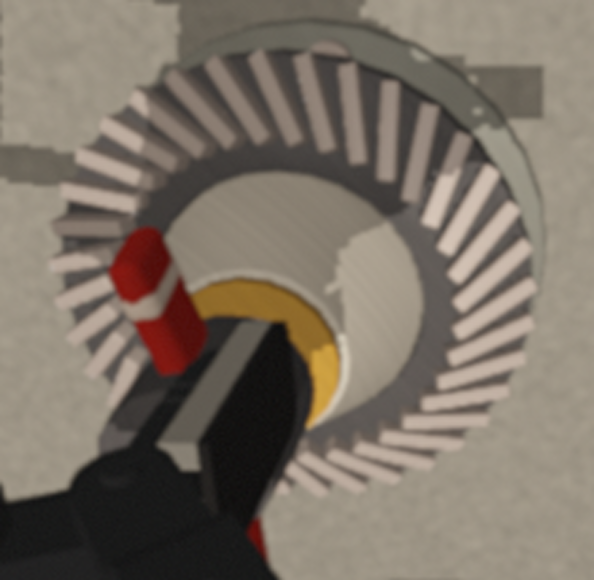

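Nose at (0.529, −0.078, 0.191) from scene px (245.5, 187) and side px (258, 188.5). The white band points to about 99° in world axes, and the gauge is far off at y≈0.33. I'll go above the nut with the jaws turned so there's room for the backward push.

```bash
python3 -m jog '{"linear":[[0,-9.6,7.8],[0,-9.6,7.8],[0,-9.6,7.8],[0,-9.6,7.8],[0,-9.6,7.8],[0,-9.6,7.8],[0,-9.6,7.8],[0,-9.6,7.8],[0,-9.6,7.8],[0,-9.6,7.8],[0,-9.6,7.8],[0,-9.6,7.8],[0,-9.6,7.8],[0,-9.6,7.8],[0,-9.6,7.8],[0,-9.6,7.8],[0,-9.6,7.8],[0,-9.6,7.8],[0,-9.6,7.8],[0,-9.6,7.8]],"twist":[0,0.12,0.24,0.36,0.48,0.6,0.72,0.84,0.96,1.08,1.2,1.32,1.44,1.56,1.68,1.8,1.92,2.04,2.16,2.28],"claw":[0.5,0.5,0.5,0.5,0.5,0.5,0.5,0.5,0.5,0.5,0.5,0.5,0.5,0.5,0.5,0.5,0.5,0.5,0.5,0.5]}'; python3 -m jog '{"linear":[[0,0,0],[0,0,0],[0,0,0],[0,0,0]],"twist":[0.12,0.24,0.32,0.32],"claw":[0.5,0.5,0.5,0.5]}'
python3 - <<'E'
from h import *
for n in ('scene','side','wrist'): snap(n,n+'1')
s=manip.sense();print(s['q'].round(3),s['force'].round(2))
a=cv2.imread('pics/scene1.png')[120:270,180:330];b=cv2.imread('pics/side1.png')[120:270,180:330]
cv2.imwrite('pics/c3.png',np.hstack([cv2.resize(x,(400,400),interpolation=cv2.INTER_CUBIC) for x in (a,b)]))
E
```

```text
t: 1.82
tcp_pos: [0.5287, -0.0779, 0.231]
tool_rot: [-0.662, 0.247, 0.663, 0.247]
force: [0.1, -0.2, 0.1]
finger_gap: 0.749
t: 2.15
tcp_pos: [0.5288, -0.0779, 0.231]
tool_rot: [-0.615, 0.348, 0.616, 0.348]
force: [-1.1, 0.0, -0.5]
finger_gap: 0.751
[-0.355  0.406  1.659 -0.     1.076  2.243] [ 0.45 -0.38  0.72]
```

View pics/wrist1.png

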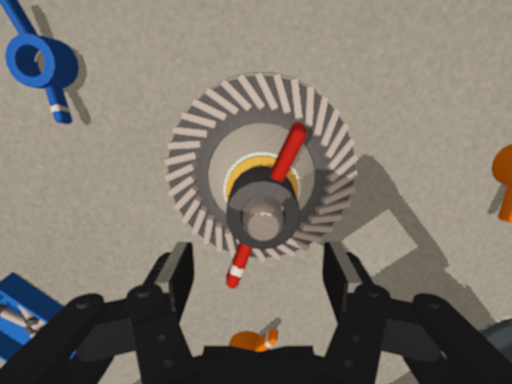

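View pics/c3.png

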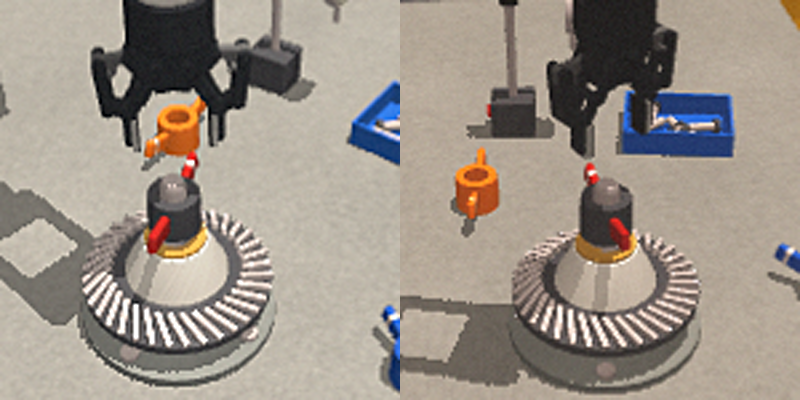

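```bash
python3 - <<'E'
from h import *
w=load('wrist1');a=load('scene1');b=load('side1')
print(-w['R'].T@w['t'], 'tcp px',proj(w,(.5288,-.0779,.231)))
c=w['pixels'][110:300,200:330,::-1]
cv2.imwrite('pics/c4.png',cv2.resize(c,None,fx=3,fy=3,interpolation=cv2.INTER_CUBIC))
for n,s in(('s',a),('i',b),('w',w)):
    print(n,'nose',proj(s,(.5287,-.0783,.19)),'tcp',proj(s,(.5288,-.0779,.231)))
E
```

```text
[ 0.56784887 -0.14586924  0.37324566] tcp px (np.float64(254.46010712266605), np.float64(251.97905591498977))
s nose (np.float64(245.5210460080294), np.float64(187.66694897805476)) tcp (np.float64(245.0910955823091), np.float64(175.3138765159823))
i nose (np.float64(257.8742909768947), np.float64(188.73136964005016)) tcp (np.float64(258.08681940048604), np.float64(175.5577963342164))
w nose (np.float64(255.5796971165286), np.float64(220.0713694086185)) tcp (np.float64(254.46010712266605), np.float64(251.97905591498977))
```

View pics/c4.png

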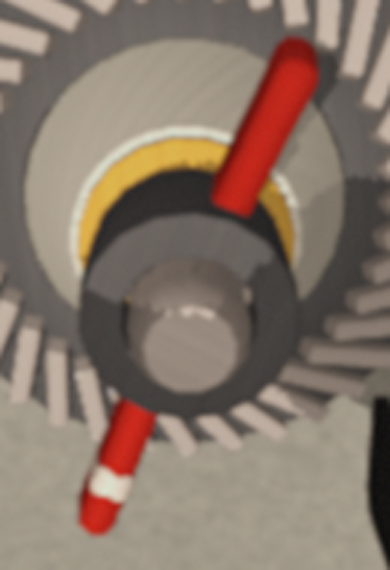

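```bash
python3 - <<'E'
from h import *
w=load('wrist1');a=load('scene1');b=load('side1')
P=lambda u,v,z:print(onz(w,200+u/3,110+v/3,z).round(4))
P(187,342,.19);P(190,312,.175);P(298,62,.17);P(98,520,.17)
print('washer edge L/R',end='');P(74,235,.117);P(300,235,.117);P(187,133,.117)
# cone base circle at .07 : left 24 right 343 top 38
P(24,195,.07);P(343,190,.07);P(183,38,.07)
x=[(245.5,187),(258,188.5)]
print(tri(ray(a,*x[0]),ray(b,*x[1]),ray(w,262.3,224.5)))
# gripper fingertips
E
```

```text
[ 0.5236 -0.0782  0.19  ]
[ 0.5233 -0.0794  0.175 ]
[ 0.5325 -0.1392  0.17  ]
[ 0.5124 -0.0171  0.17  ]
washer edge L/R[ 0.5512 -0.063   0.117 ]
[ 0.4956 -0.0967  0.117 ]
[ 0.5389 -0.1052  0.117 ]
[ 0.5695 -0.0514  0.07  ]
[ 0.4787 -0.1083  0.07  ]
[ 0.5507 -0.1233  0.07  ]
[ 0.52722565 -0.07899191  0.19232913]
```

```bash
python3 -m jog '{"linear":[[0,0.1,0.1],[1,0.1,0.1],[2,0.1,0.1],[3,0.1,0.1],[4,0.1,0.1],[5,0.1,0.1],[6,0.1,0.1],[7,0.1,0.1],[8,0.1,0.1],[8.5,0.1,0.1],[8.5,0.1,0.1]],"twist":[0,0,0,0,0,0,0,0,0,0,0],"claw":[0.6,0.6,0.6,0.6,0.6,0.6,0.6,0.6,0.6,0.6,0.6]}'
python3 - <<'E'
from h import *
for n in ('scene','side','wrist'): snap(n,n+'2')
a=cv2.imread('pics/scene2.png')[120:270,180:330];b=cv2.imread('pics/side2.png')[120:270,180:330]
cv2.imwrite('pics/c5.png',np.hstack([cv2.resize(x,(400,400),interpolation=cv2.INTER_CUBIC) for x in (a,b)]))
E
```

```text
t: 3.22
tcp_pos: [0.5267, -0.0773, 0.1448]
tool_rot: [-0.614, 0.348, 0.617, 0.348]
force: [-0.1, 0.2, 0.1]
finger_gap: 0.803
```

View pics/wrist2.png

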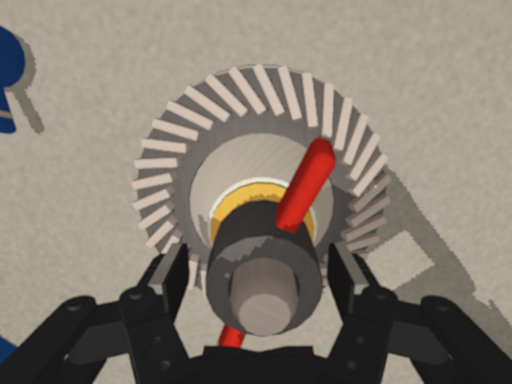

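View pics/c5.png

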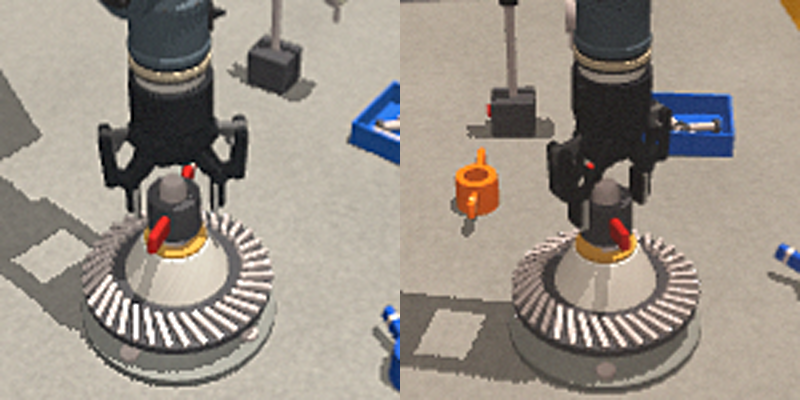

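```bash
python3 -m jog '{"linear":[[0,0.15,0],[0,0.15,0],[0,0.15,0],[0,0.15,0],[0,0.15,0],[0,0.15,0],[0,0.15,0],[0,0.15,0],[0,0.15,0],[0,0.15,0],[0,0.15,0],[0,0.15,0],[0,0.15,0],[0,0.15,0]],"twist":[-0.07,-0.14,-0.21,-0.28,-0.35,-0.42,-0.49,-0.56,-0.63,-0.7,-0.77,-0.84,-0.9,-0.9],"claw":[0.6,0.6,0.6,0.6,0.6,0.6,0.6,0.6,0.6,0.6,0.6,0.6,0.6,0.6]}'
cat >> h.py <<'E'
def views(i):
    for n in ('scene','side','wrist'): snap(n,n+str(i))
    a=cv2.imread(f'pics/scene{i}.png')[160:235,205:290];b=cv2.imread(f'pics/side{i}.png')[160:235,215:300];c=cv2.imread(f'pics/wrist{i}.png')[50:384]
    t=np.hstack([cv2.resize(x,(397,350),interpolation=cv2.INTER_CUBIC) for x in (a,b)])
    c=cv2.resize(c,(380,248));c=cv2.copyMakeBorder(c,0,0,0,794-380,cv2.BORDER_CONSTANT)
    cv2.imwrite(f'pics/v{i}.png',np.vstack([t,c]))
    s=manip.sense();print(s['t'],s['q'].round(3),s['force'].round(1),s['ft_torque'].round(2),s['tcp_pos'].round(4))
E
python3 -c "from h import *;views(3)"
```

```text
t: 4.53
tcp_pos: [0.5265, -0.0789, 0.1472]
tool_rot: [0.706, -0.046, -0.705, -0.045]
force: [-0.5, -1.3, 1.2]
finger_gap: 0.799
4.6833 [-0.358  0.524  1.747 -0.     0.87   1.343] [-1.  -0.2  1.5] [-0.21  0.19 -0.01] [ 0.5265 -0.0786  0.1468]
```

View pics/v3.png

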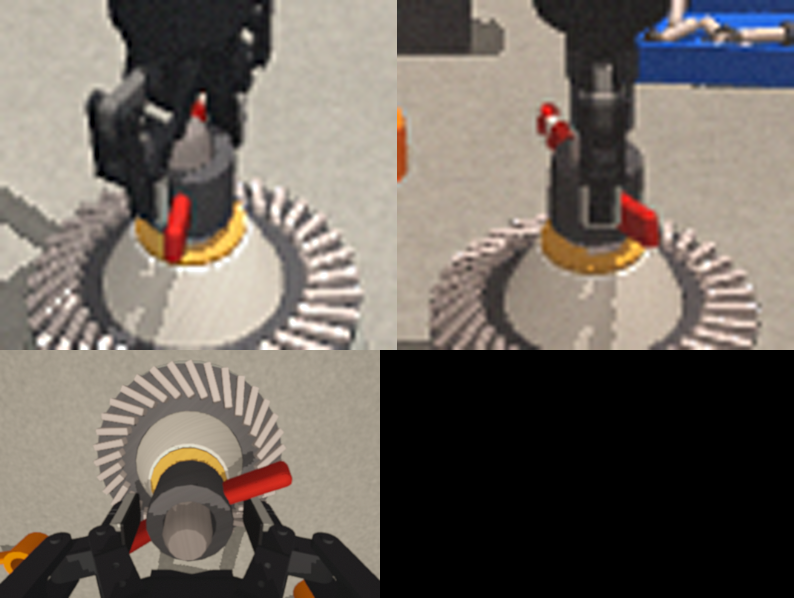

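```bash
python3 -m jog '{"linear":[[0,0,0],[0,0,0],[0,0,0],[0,0,0],[0,0,0],[0,0,0],[0,0,0],[0,0,0],[0,0,0],[0,0,0]],"twist":[-0.07,-0.14,-0.21,-0.28,-0.35,-0.42,-0.49,-0.56,-0.6,-0.6],"claw":[0.6,0.6,0.6,0.6,0.6,0.6,0.6,0.6,0.6,0.6]}'
python3 -c "from h import *;views(4)"
```

```text
t: 5.52
tcp_pos: [0.5267, -0.0783, 0.1467]
tool_rot: [0.688, 0.165, -0.687, 0.165]
force: [0.2, -0.4, -0.0]
finger_gap: 0.801
5.6667 [-0.358  0.525  1.747  0.     0.869  0.743] [ 0.1 -1.   0.1] [-0.   -0.04 -0.04] [ 0.5266 -0.0783  0.1464]
```

View pics/v4.png

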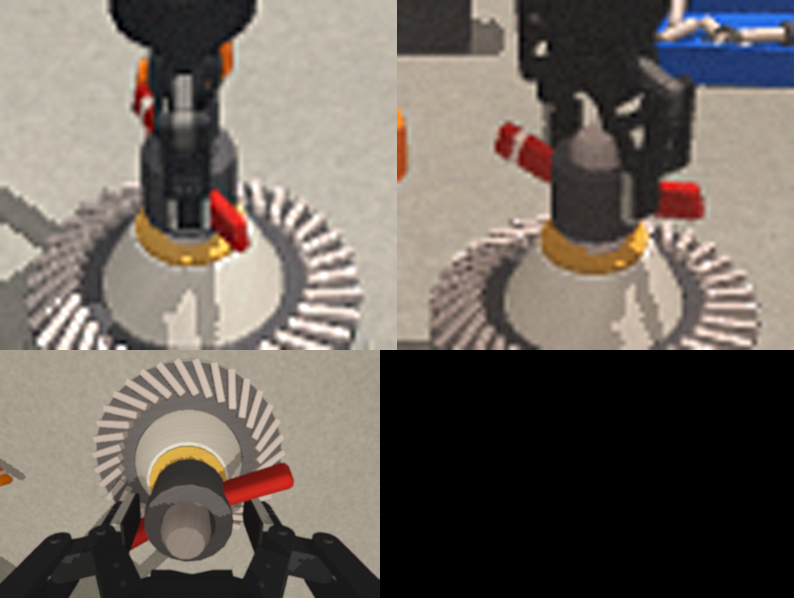

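```bash
python3 -m jog '{"linear":[[0,0,0],[0,0,0],[0,0,0],[0,0,0],[0,0,0],[0,0,0],[0,0,0]],"twist":[-0.06,-0.12,-0.18,-0.24,-0.3,-0.35,-0.35],"claw":[0.6,0.6,0.6,0.6,0.6,0.6,0.6]}'
python3 -c "from h import *;views(5)"
```

```text
t: 6.25
tcp_pos: [0.5265, -0.0781, 0.1464]
tool_rot: [0.649, 0.282, -0.648, 0.282]
force: [-0.5, 1.0, 1.2]
finger_gap: 0.805
6.4 [-3.580e-01  5.250e-01  1.747e+00  1.000e-03  8.690e-01  3.940e-01] [0.5 1.3 1.7] [ 0.2  -0.05 -0.05] [ 0.5264 -0.0782  0.1463]
```

View pics/v5.png

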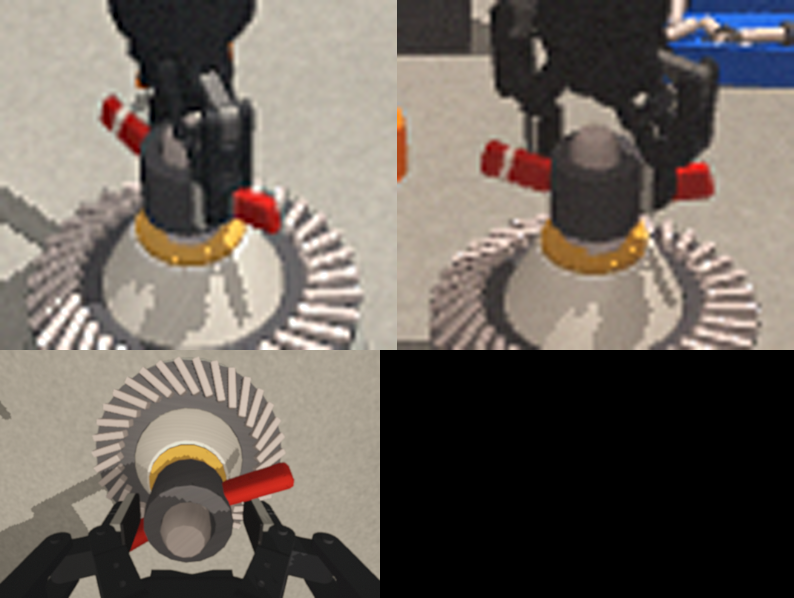

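```bash
python3 -m jog '{"linear":[[0,0,0],[0,0,0],[0,0,0],[0,0,0],[0,0,0],[0,0,0],[0,0,0]],"twist":[-0.06,-0.12,-0.18,-0.24,-0.3,-0.35,-0.35],"claw":[0.6,0.6,0.6,0.6,0.6,0.6,0.6]}'
python3 -c "from h import *;views(6)"
```

```text
t: 6.98
tcp_pos: [0.526, -0.0779, 0.1463]
tool_rot: [-0.589, -0.391, 0.589, -0.39]
force: [0.4, 2.2, 1.6]
finger_gap: 0.802
7.1333 [-0.358  0.525  1.747  0.     0.87   0.044] [-0.8  2.8  2.8] [ 0.3   0.17 -0.06] [ 0.526  -0.0781  0.1462]
```

View pics/v6.png

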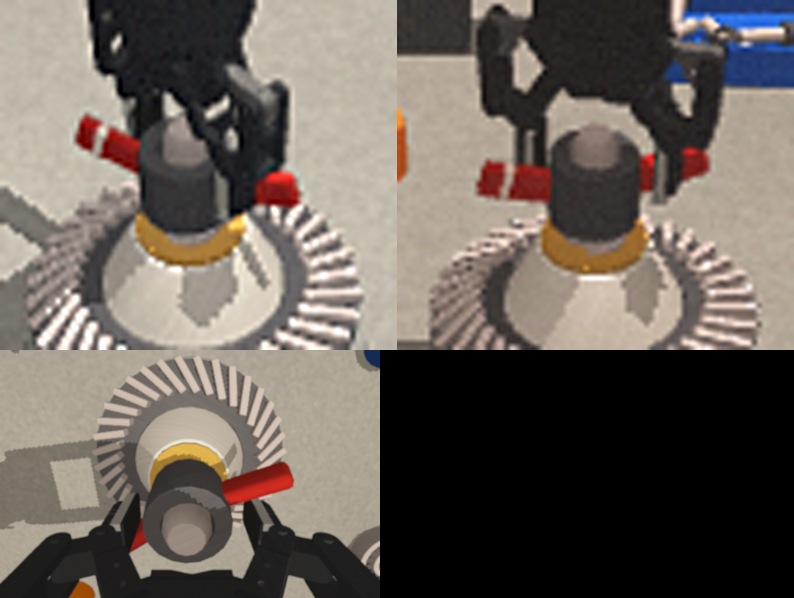

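```bash
python3 -m jog '{"linear":[[0,0,0],[0,0,0],[0,0,0],[0,0,0],[0,0,0],[0,0,0],[0,0,0]],"twist":[-0.06,-0.12,-0.18,-0.24,-0.3,-0.35,-0.35],"claw":[0.6,0.6,0.6,0.6,0.6,0.6,0.6]}'
python3 -c "from h import *;views(7)"
```

```text
t: 7.72
tcp_pos: [0.5262, -0.0783, 0.1463]
tool_rot: [-0.512, -0.487, 0.512, -0.487]
force: [-0.6, 0.5, 2.0]
finger_gap: 0.802
7.8667 [-0.358  0.525  1.747 -0.     0.869 -0.306] [0.1 1.6 1.5] [ 0.21  0.13 -0.06] [ 0.5263 -0.0785  0.1462]
```

View pics/v7.png

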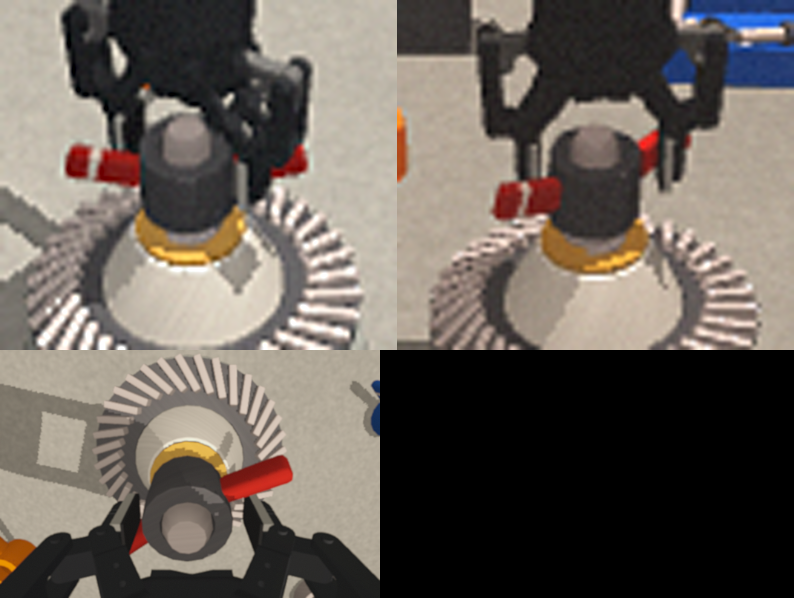

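```bash
python3 -m jog '{"linear":[[0,0,0],[0,0,0],[0,0,0],[0,0,0],[0,0,0],[0,0,0]],"twist":[-0.06,-0.12,-0.18,-0.24,-0.24,-0.24],"claw":[0.6,0.6,0.6,0.6,0.6,0.6]}'
python3 -c "from h import *;views(8)"
```

```text
t: 8.37
tcp_pos: [0.5262, -0.0786, 0.146]
tool_rot: [0.451, 0.545, -0.451, 0.545]
force: [-0.2, 1.0, -1.1]
finger_gap: 0.799
8.5167 [-0.358  0.525  1.747 -0.     0.869 -0.547] [ 0.  -0.3 -0.9] [ 0.09  0.04 -0.05] [ 0.5262 -0.0786  0.1462]
```

View pics/v8.png

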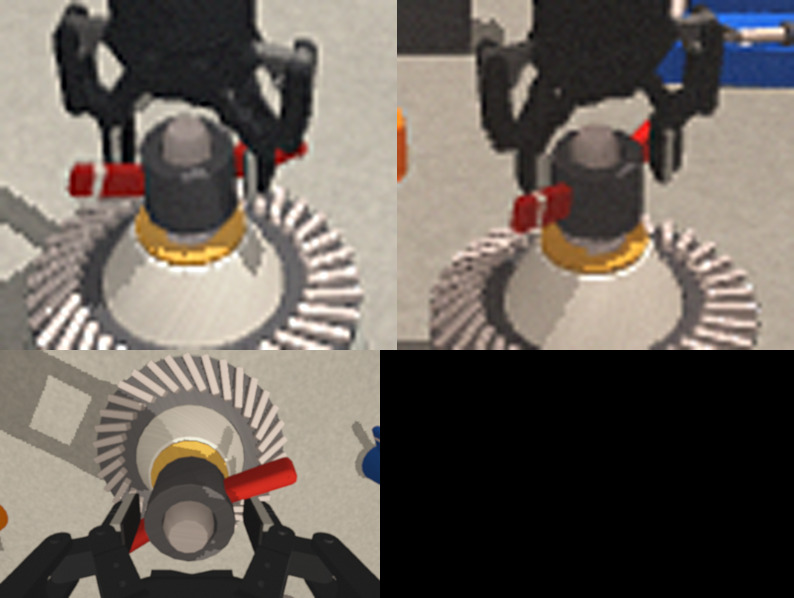

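```bash
python3 -m jog '{"linear":[[0,0,0],[0,0,0],[0,0,0],[0,0,0],[0,0,0],[0,0,0]],"twist":[-0.06,-0.12,-0.18,-0.24,-0.24,-0.24],"claw":[0.6,0.6,0.6,0.6,0.6,0.6]}'
python3 -c "from h import *;views(9)"
```

```text
t: 9.02
tcp_pos: [0.5261, -0.0786, 0.1464]
tool_rot: [0.382, 0.595, -0.383, 0.595]
force: [-1.1, -0.3, 0.8]
finger_gap: 0.798
9.1667 [-0.358  0.525  1.747 -0.     0.87  -0.787] [-2.4 -0.1  1.4] [ 0.01  0.26 -0.05] [ 0.5261 -0.0785  0.1463]
```

View pics/v9.png

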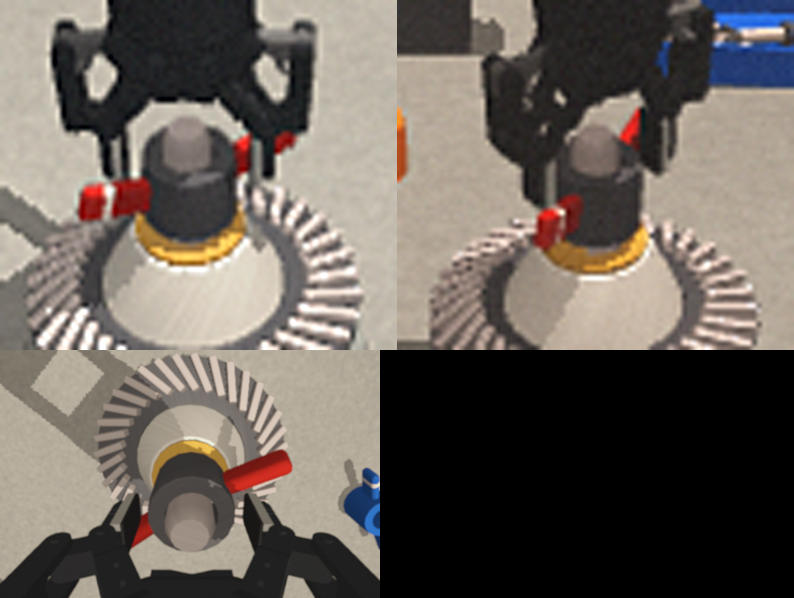

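```bash
python3 - <<'E'
from h import *
a=load('scene9');b=load('side9')
X=tri(ray(a,205+107/4.67,160+197/4.67),ray(b,215+146/4.67,160+226/4.67));print(X)
d=X[:2]-np.array([.527,-.0785]);print(np.degrees(np.arctan2(d[1],d[0])))
for i in (0,8,9):
    c=[cv2.imread(f'pics/{n}{i}.png')[175:230,225:285] for n in('scene','side')]
    cv2.imwrite(f'pics/z{i}.png',np.hstack([cv2.resize(x,(390,358),interpolation=cv2.INTER_CUBIC) for x in c]))
E
```

```text
[ 0.49343885 -0.11220941  0.15361943]
-134.87371913460726
```

View pics/z8.png

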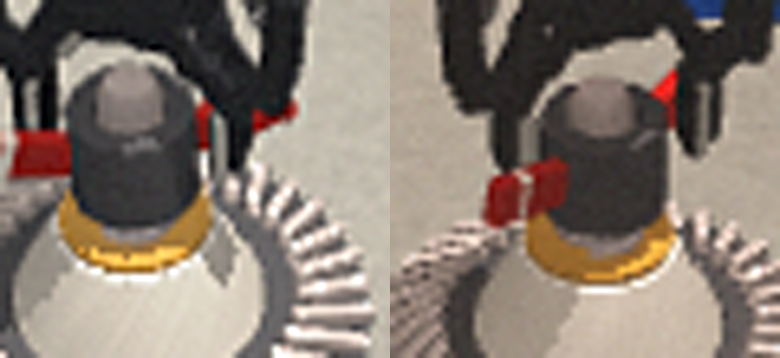

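View pics/z9.png

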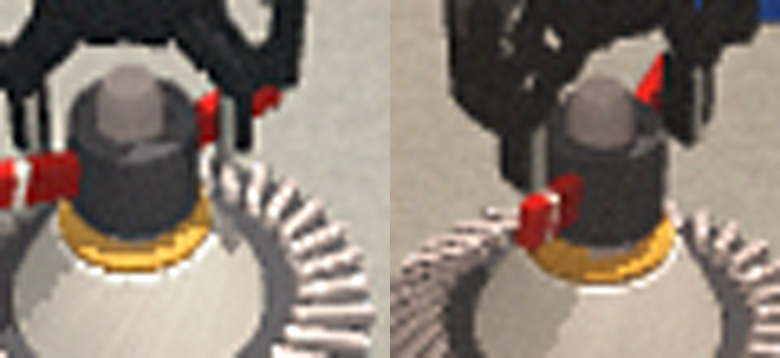

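The nut has dropped about 8 mm between v8 and v9: in the scene zoom the hub rim went from y≈125 to y≈145 while the washer stayed put. Next I lift clear of the wings, turn the jaws back to the other side of them, and lower again.

```bash
python3 -m jog '{"linear":[[-1.5,0,0],[-3,0,0],[-4.5,0,0],[-4.8,0,0],[-4.8,0,0],[-4.8,0,0],[-4.8,0,0],[-4.8,0,0],[-4.8,0,0],[-4.8,0,0],[-4.8,0,0],[-4.8,0,0],[-4.8,0,0],[-4.8,0,0],[-4.8,0,0],[-4.8,0,0],[-4.8,0,0],[-4.8,0,0],[-4.8,0,0],[-4.8,0,0]],"twist":[0,0,0,0,-0.1,-0.2,-0.3,-0.4,-0.5,-0.6,-0.7,-0.8,-0.9,-1,-1.1,-1.2,-1.3,-1.4,-1.44,-1.44],"claw":[0.6,0.6,0.6,0.6,0.6,0.6,0.6,0.6,0.6,0.6,0.6,0.6,0.6,0.6,0.6,0.6,0.6,0.6,0.6,0.6]}'
python3 -c "from h import *;views(10)"
```

```text
t: 10.83
tcp_pos: [0.5266, -0.0785, 0.1939]
tool_rot: [-0.106, 0.699, 0.105, 0.699]
force: [0.1, -0.9, -0.2]
finger_gap: 0.799
10.9833 [-0.358  0.454  1.704 -0.     0.983 -2.227] [ 0.1 -0.3 -1.1] [-0.02 -0.02 -0.02] [ 0.5264 -0.0785  0.194 ]
```

View pics/v10.png

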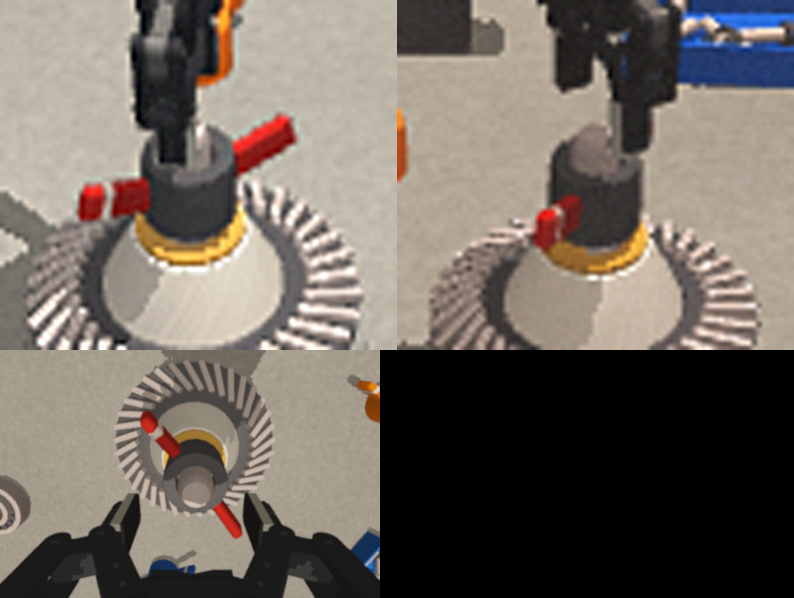

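```bash
python3 -m jog '{"linear":[[1,0,0],[2,0,0],[3,0,0],[4,0,0],[5,0,0],[5.3,0,0],[5.3,0,0],[5.3,0,0],[5.3,0,0],[5.3,0,0],[5.3,0,0],[5.3,0,0],[5.3,0,0],[5.3,0,0],[5.3,0,0],[5.3,0,0],[5.3,0,0],[5.3,0,0],[5.3,0,0],[5.3,0,0]],"twist":[0,0,0,0,0,0,0.08,0.16,0.24,0.32,0.4,0.48,0.56,0.64,0.72,0.8,0.88,0.96,1.0,1.0],"claw":[0.6,0.6,0.6,0.6,0.6,0.6,0.6,0.6,0.6,0.6,0.6,0.6,0.6,0.6,0.6,0.6,0.6,0.6,0.6,0.6]}'
python3 -c "from h import *;views(11)"
```

```text
t: 12.65
tcp_pos: [0.5255, -0.078, 0.1407]
tool_rot: [0.243, 0.665, -0.243, 0.663]
force: [0.0, 0.8, -1.1]
finger_gap: 0.801
12.8 [-0.358  0.534  1.752  0.     0.858 -1.229] [-0.1  1.  -1. ] [0.18 0.21 0.02] [ 0.5258 -0.0781  0.1409]
```

View pics/v11.png

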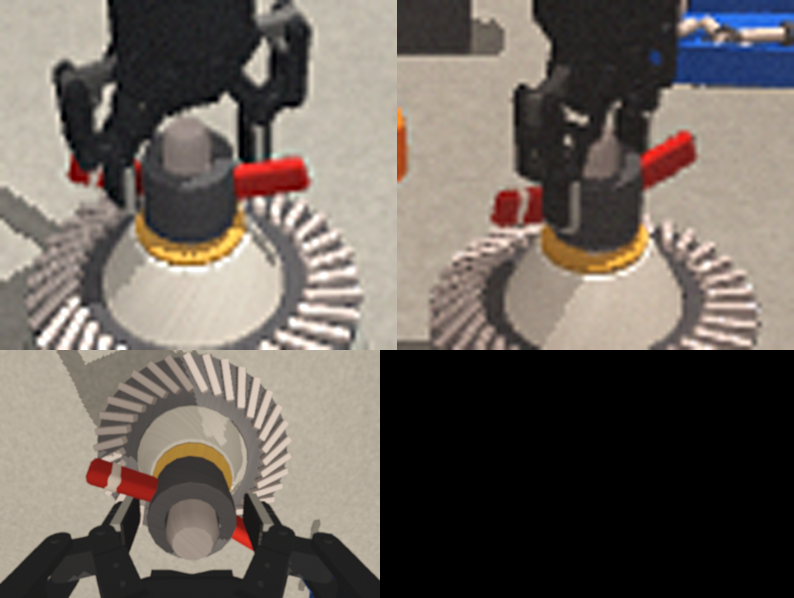

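```bash
python3 -m jog '{"linear":[[0,0,0],[0,0,0],[0,0,0],[0.1,0,0],[0.1,0,0],[0.1,0,0],[0.1,0,0],[0.1,0,0],[0.2,0,0],[0.2,0,0],[0.2,0,0],[0.2,0,0],[0.2,0,0],[0.3,0,0],[0.3,0,0],[0.3,0,0],[0.3,0,0],[0.3,0,0],[0.3,0,0],[0.3,0,0]],"twist":[0.1,0.2,0.3,0.4,0.5,0.6,0.7,0.8,0.9,1.0,1.1,1.2,1.3,1.4,1.5,1.6,1.7,1.8,1.9,1.9],"claw":[0.6,0.6,0.6,0.6,0.6,0.6,0.6,0.6,0.6,0.6,0.6,0.6,0.6,0.6,0.6,0.6,0.6,0.6,0.6,0.6]}'
python3 -c "from h import *;views(12)"
```

```text
t: 14.47
tcp_pos: [0.5266, -0.0787, 0.1383]
tool_rot: [0.682, 0.188, -0.681, 0.189]
force: [0.3, 0.5, -0.3]
finger_gap: 0.799
14.6167 [-0.358  0.538  1.753  0.     0.85   0.669] [-0.3  0.1 -0.8] [-0.01  0.03 -0.01] [ 0.5267 -0.0786  0.1384]
```

View pics/v12.png

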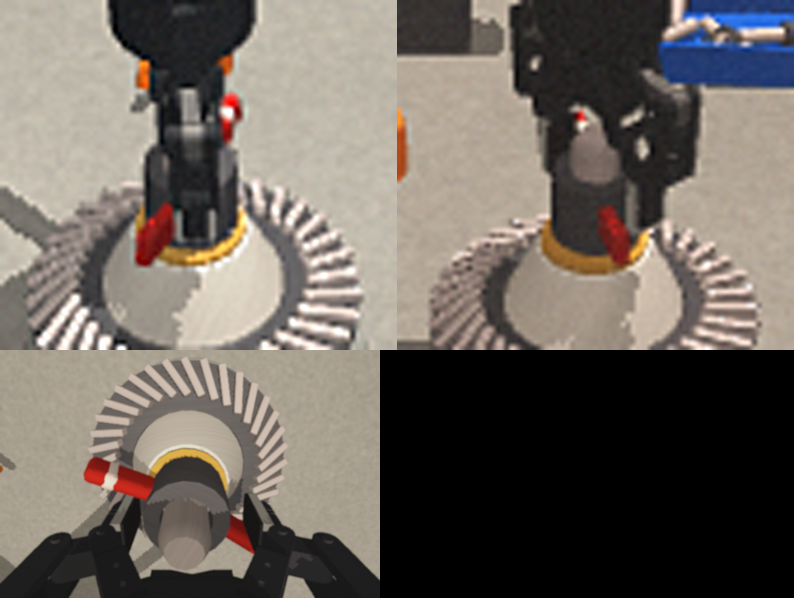

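```bash
python3 -m jog '{"linear":[[0,0,0],[0,0,0],[0,0,0],[0.1,0,0],[0.1,0,0],[0.1,0,0],[0.1,0,0],[0.2,0,0],[0.2,0,0],[0.2,0,0],[0.2,0,0],[0.2,0,0],[0.2,0,0]],"twist":[0.1,0.2,0.3,0.4,0.5,0.6,0.7,0.8,0.9,1.0,1.1,1.2,1.2],"claw":[0.6,0.6,0.6,0.6,0.6,0.6,0.6,0.6,0.6,0.6,0.6,0.6,0.6]}'
python3 -c "from h import *;views(13)"
```

```text
t: 15.7
tcp_pos: [0.5263, -0.0782, 0.1363]
tool_rot: [-0.669, 0.229, 0.669, 0.229]
force: [0.6, 0.8, -0.7]
finger_gap: 0.799
15.85 [-0.358  0.541  1.754  0.     0.846  1.869] [-0.4  0.6 -0.2] [0.09 0.07 0.05] [ 0.5265 -0.0784  0.1364]
```

View pics/v13.png

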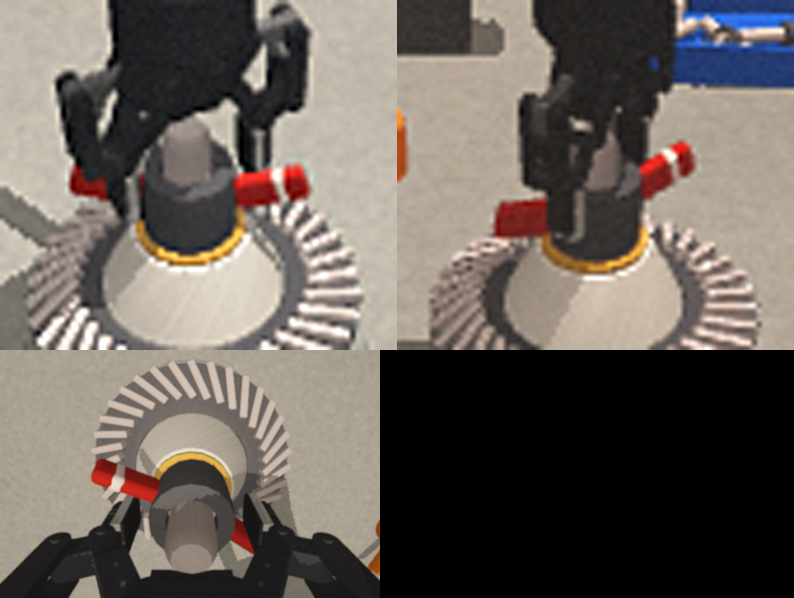

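Almost down, with a thin gap left. Turning on slowly and watching the torque.

```bash
python3 -m jog '{"linear":[[0,0,0],[0,0,0],[0,0,0],[0,0,0],[0,0,0],[0,0,0]],"twist":[0.06,0.12,0.18,0.24,0.3,0.3],"claw":[0.6,0.6,0.6,0.6,0.6,0.6]}'
python3 -c "
from h import *
s=manip.sense();print(s['q'].round(3),s['ft_torque'].round(2))"
python3 -m jog '{"linear":[[0,0,0],[0,0,0],[0,0,0],[0,0,0]],"twist":[0.05,0.1,0.15,0.15],"claw":[0.6,0.6,0.6,0.6]}'
python3 -c "from h import *;views(14)"
```

```text
t: 16.35
tcp_pos: [0.5262, -0.0782, 0.1363]
tool_rot: [-0.627, 0.326, 0.628, 0.326]
force: [-0.7, 1.7, -0.6]
finger_gap: 0.802
[-0.358  0.541  1.755  0.     0.846  2.171] [0.07 0.07 0.04]
t: 16.68
tcp_pos: [0.5263, -0.0783, 0.1363]
tool_rot: [-0.601, 0.372, 0.602, 0.372]
force: [0.5, 0.8, -0.3]
finger_gap: 0.797
16.8333 [-0.358  0.541  1.754  0.     0.846  2.319] [-0.9  0.5 -0.5] [0.19 0.16 0.04] [ 0.5264 -0.0784  0.1363]
```

View pics/v14.png

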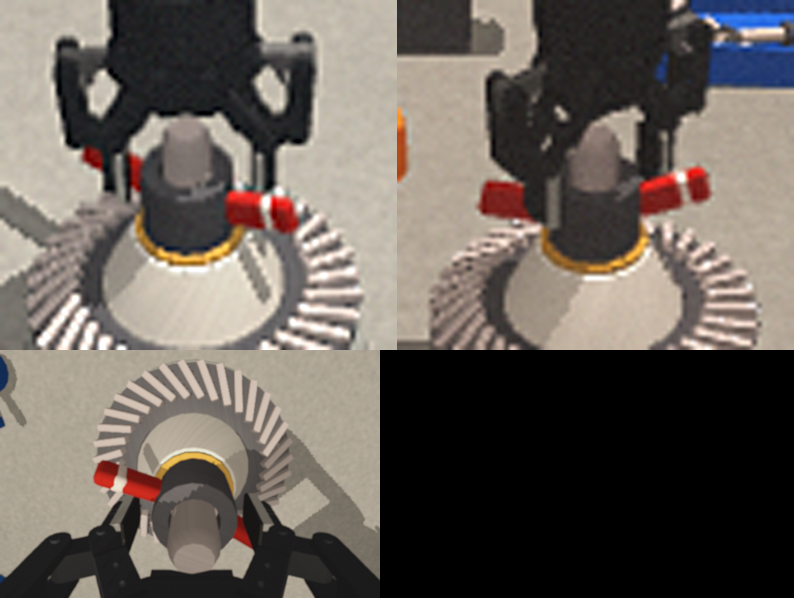

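```bash
for i in 1; do python3 -m jog '{"linear":[[0,0,0],[0,0,0],[0,0,0],[0,0,0]],"twist":[0.05,0.1,0.15,0.15],"claw":[0.6,0.6,0.6,0.6]}'; python3 -c "
from h import *
s=manip.sense();print(s['q'].round(3),s['ft_torque'].round(2),s['tau'].round(2))"; done
python3 -m jog '{"linear":[[0,0,0],[0,0,0],[0,0,0],[0,0,0]],"twist":[0.05,0.1,0.15,0.15],"claw":[0.6,0.6,0.6,0.6]}'
python3 -c "from h import *;views(15);print(manip.sense()['tau'].round(2))"
```

```text
t: 17.17
tcp_pos: [0.5264, -0.0783, 0.1364]
tool_rot: [0.572, -0.416, -0.572, -0.416]
force: [0.3, 1.9, -0.6]
finger_gap: 0.797
[-0.358  0.541  1.755  0.     0.846  2.471] [0.14 0.09 0.04] [ -0.53 -39.27 -12.73  -0.12  -0.26   0.32]
t: 17.5
tcp_pos: [0.5265, -0.0784, 0.1364]
tool_rot: [0.539, -0.458, -0.539, -0.458]
force: [-0.5, 1.0, 0.0]
finger_gap: 0.799
17.65 [-0.358  0.541  1.754 -0.     0.845  2.62 ] [ 0.1  1.1 -0.4] [0.16 0.01 0.06] [ 0.5266 -0.0785  0.1364]
[-5.300e-01 -3.924e+01 -1.250e+01 -1.600e-01 -1.500e-01  3.000e-02]
```

View pics/v15.png

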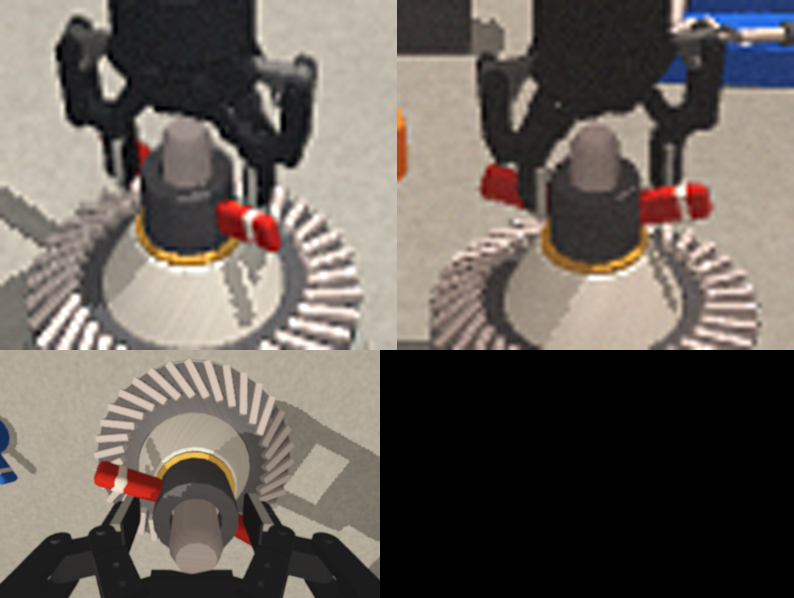

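```bash
python3 -m jog '{"linear":[[0,0,0],[-1.5,0,0],[-3,0,0],[-4.5,0,0],[-5,0,0],[-5,0,0],[-5,0,0],[-5,0,0],[-5,0,0],[-5,0,0],[-5,0,0],[-5,0,0],[-5,0,0],[-5,0,0],[-5,0,0],[-5,0,0],[-5,0,0],[-5,0,0],[-5,0,0],[-5,0,0]],"twist":[-0.1,-0.15,-0.15,-0.15,-0.15,-0.27,-0.39,-0.51,-0.63,-0.75,-0.87,-0.99,-1.11,-1.23,-1.35,-1.47,-1.59,-1.71,-1.83,-1.95],"claw":[0.6,0.6,0.6,0.6,0.6,0.6,0.6,0.6,0.6,0.6,0.6,0.6,0.6,0.6,0.6,0.6,0.6,0.6,0.6,0.6]}'
python3 -c "from h import *;views(16)"
python3 -m jog '{"linear":[[0,0,0],[0,0,0],[0,0,0],[0,0,0],[0,0,0],[0,0,0],[0,0,0],[0,0,0],[0,0,0],[0,0,0],[0,0,0],[0,0,0]],"twist":[-0.12,-0.24,-0.36,-0.48,-0.6,-0.72,-0.84,-0.96,-1.08,-1.2,-1.25,-1.25],"claw":[0.6,0.6,0.6,0.6,0.6,0.6,0.6,0.6,0.6,0.6,0.6,0.6]}'
python3 -c "from h import *;views(17)"
```

```text
t: 19.32
tcp_pos: [0.5264, -0.0787, 0.186]
tool_rot: [0.681, 0.191, -0.681, 0.191]
force: [-0.4, 0.4, -0.4]
finger_gap: 0.798
19.4667 [-0.358  0.465  1.712 -0.     0.964  0.674] [-0.3  0.2 -0.3] [ 0.02  0.02 -0.  ] [ 0.5264 -0.0786  0.1861]
t: 20.47
tcp_pos: [0.5263, -0.0785, 0.1862]
tool_rot: [0.442, 0.551, -0.443, 0.552]
force: [0.0, 0.7, -0.9]
finger_gap: 0.802
20.6167 [-0.358  0.465  1.712 -0.     0.965 -0.576] [-0.3 -0.5  0.1] [ 0.    0.01 -0.02] [ 0.5263 -0.0785  0.1862]
```

View pics/v16.png

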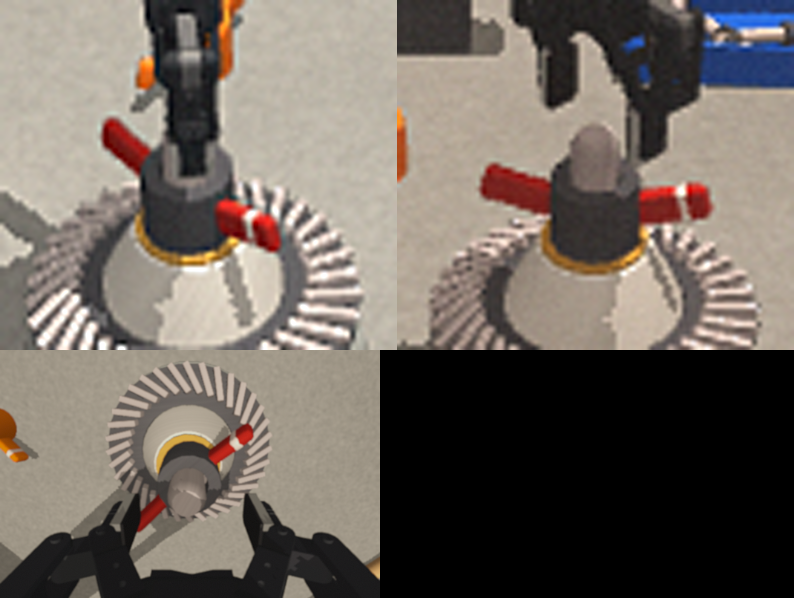

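View pics/v17.png

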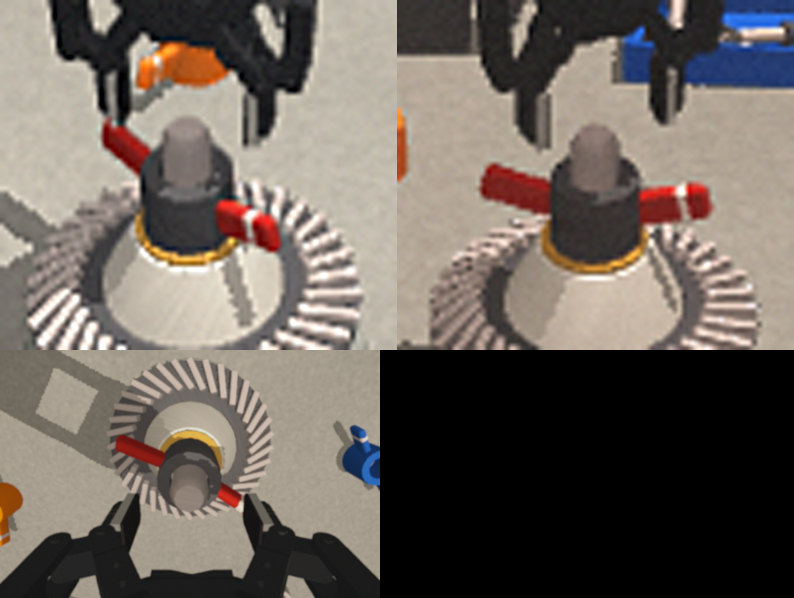

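```bash
python3 - <<'E'
from h import *
def f(i,p,q):
    a=load(f'scene{i}');b=load(f'side{i}')
    X=tri(ray(a,205+p[0]/4.67,160+p[1]/4.67),ray(b,215+(q[0]-397)/4.67,160+q[1]/4.67));d=X[:2]-np.array([.527,-.0785]);print(i,X.round(4),np.degrees(np.arctan2(d[1],d[0])),np.hypot(*d))
f(17,(252,226),(682,198));f(10,(114,197),(557,222))
f(3,(200,105),(550,127))
a=load('scene17');b=load('side17')
for s in(a,b):
  for z in (.117,.119,.121):
    print(z,[np.round(np.subtract(proj(s,(.527+r*np.cos(t),-.0785+r*np.sin(t),z)),(0,0)),1).tolist() for r in(.027,.032) for t in [np.arctan2(*( -s['R'].T@s['t'])[[1,0]]-0) if 0 else np.arctan2((-s['R'].T@s['t'])[1]+.0785,(-s['R'].T@s['t'])[0]-.527)]])
c=[cv2.imread(f'pics/{n}17.png')[175:230,225:285] for n in('scene','side')]
cv2.imwrite(f'pics/z17.png',np.hstack([cv2.resize(x,(390,358),interpolation=cv2.INTER_CUBIC) for x in c]))
E
```

```text
17 [ 0.5757 -0.098   0.1542] -21.828707896711705 0.05241493211591127
10 [ 0.5006 -0.1163  0.1594] -124.97398743977122 0.046091786867855374
3 [ 0.5086 -0.0275  0.1611] 109.82375870735615 0.054217725472477
0.117 [[246.1, 214.9], [246.2, 216.3]]
0.119 [[246.1, 214.4], [246.2, 215.8]]
0.121 [[246.1, 213.9], [246.2, 215.3]]
0.117 [[256.9, 216.8], [256.8, 218.0]]
0.119 [[256.9, 216.3], [256.8, 217.4]]
0.121 [[256.9, 215.7], [256.9, 216.8]]
```

View pics/z17.png

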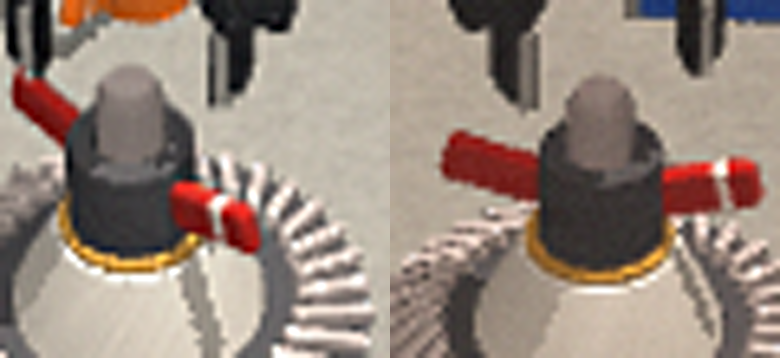

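```bash
python3 -m jog '{"linear":[[1,0,0],[2,0,0],[3,0,0],[4,0,0],[5,0,0],[5,0,0],[5,0,0],[5,0,0],[5,0,0],[5,0,0]],"twist":[0,0,0,0,0,0.05,0.1,0.15,0.2,0.2],"claw":[0.6,0.6,0.6,0.6,0.6,0.6,0.6,0.6,0.6,0.6]}'
python3 -c "from h import *;views(18)"
python3 -m jog '{"linear":[[0,0,0],[0,0,0],[0,0,0],[0,0,0]],"twist":[0.04,0.08,0.12,0.12],"claw":[0.6,0.6,0.6,0.6]}'
python3 -c "from h import *;views(19)"
```

```text
t: 21.45
tcp_pos: [0.5257, -0.0781, 0.1351]
tool_rot: [0.495, 0.505, -0.496, 0.504]
force: [-0.3, -0.3, -1.0]
finger_gap: 0.798
21.6 [-0.358  0.542  1.755  0.     0.845 -0.379] [-0.8  0.2  0.3] [ 0.   -0.02  0.03] [ 0.5262 -0.0784  0.1358]
t: 21.93
tcp_pos: [0.5263, -0.0784, 0.1361]
tool_rot: [-0.524, -0.474, 0.524, -0.474]
force: [0.0, 0.4, -1.2]
finger_gap: 0.791
22.0833 [-0.358  0.541  1.755  0.     0.846 -0.259] [-0.5  0.7 -1. ] [-0.01  0.02  0.01] [ 0.5264 -0.0785  0.1363]
```

View pics/v19.png

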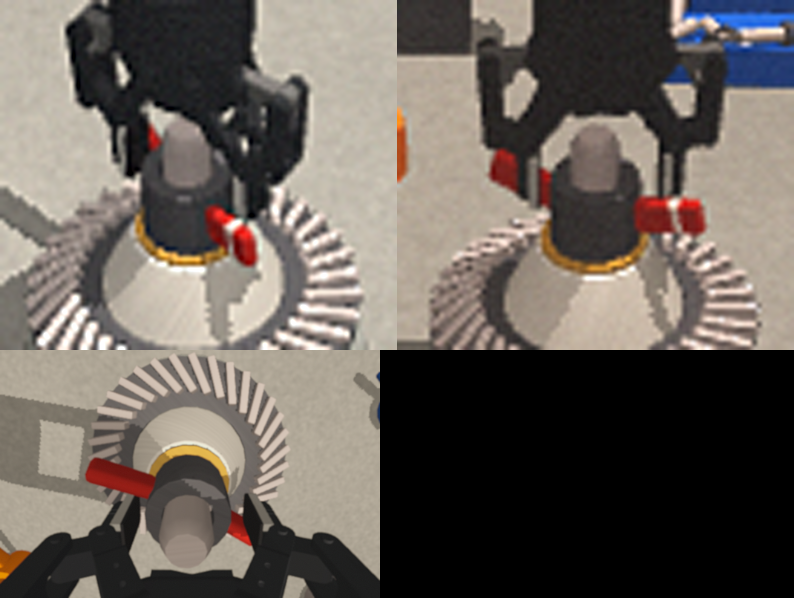

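Still free. Continuing in small steps until the torque rises.

```bash
R='import h;s=h.manip.sense();print(s["q"][5].round(3),s["ft_torque"].round(2),s["tau"][5].round(2))'
python3 -m jog '{"linear":[[0,0,0],[0,0,0],[0,0,0]],"twist":[0.04,0.08,0.08],"claw":[0.6,0.6,0.6]}'; python3 -c "$R"
python3 -m jog '{"linear":[[0,0,0],[0,0,0],[0,0,0]],"twist":[0.04,0.08,0.08],"claw":[0.6,0.6,0.6]}'; python3 -c "$R"
python3 -m jog '{"linear":[[0,0,0],[0,0,0],[0,0,0]],"twist":[0.04,0.08,0.08],"claw":[0.6,0.6,0.6]}'; python3 -c "$R"; python3 -c "from h import *;views(20)"
```

```text
t: 22.33
tcp_pos: [0.5264, -0.0785, 0.1363]
tool_rot: [0.543, 0.453, -0.543, 0.453]
force: [-0.3, 0.3, -0.1]
finger_gap: 0.796
-0.178 [-0.04 -0.02 -0.05] 0.22
t: 22.58
tcp_pos: [0.5263, -0.0783, 0.1363]
tool_rot: [0.56, 0.431, -0.56, 0.431]
force: [-0.1, 0.2, -0.8]
finger_gap: 0.798
-0.099 [ 0.02  0.01 -0.01] 0.24
t: 22.83
tcp_pos: [0.5262, -0.0781, 0.1363]
tool_rot: [-0.577, -0.409, 0.577, -0.409]
force: [-0.3, 1.7, 0.4]
finger_gap: 0.803
-0.02 [ 0.16 -0.05  0.2 ] 0.42
22.9833 [-0.358  0.541  1.755  0.     0.846 -0.02 ] [0.6 1.7 0.4] [ 0.27 -0.02  0.22] [ 0.5262 -0.0781  0.1363]
```

View pics/v20.png

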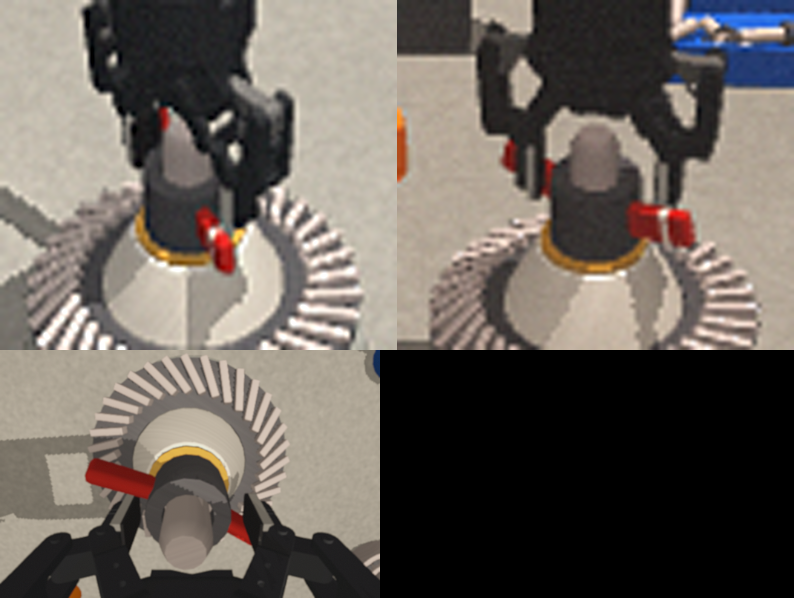

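Torque has started to rise (z moment from about 0 to 0.2 N·m). A few more small steps.

```bash
R='import h;s=h.manip.sense();print(s["q"][5].round(3),s["ft_torque"].round(2),s["tau"][5].round(2))'
python3 -m jog '{"linear":[[0,0,0],[0,0,0]],"twist":[0.04,0.04],"claw":[0.6,0.6]}'; python3 -c "$R"
python3 -m jog '{"linear":[[0,0,0],[0,0,0]],"twist":[0.04,0.04],"claw":[0.6,0.6]}'; python3 -c "$R"
```

```text
t: 23.15
tcp_pos: [0.5262, -0.0782, 0.1363]
tool_rot: [-0.585, -0.397, 0.585, -0.397]
force: [-0.8, 2.6, -0.5]
finger_gap: 0.799
0.021 [0.25 0.09 0.48] 0.6
t: 23.32
tcp_pos: [0.5261, -0.0783, 0.1363]
tool_rot: [-0.592, -0.386, 0.593, -0.386]
force: [-0.3, 0.5, 0.2]
finger_gap: 0.8
0.06 [0.19 0.03 0.68] 0.85
```

```bash
R='import h;s=h.manip.sense();print(s["q"][5].round(3),s["ft_torque"].round(2),s["tau"][5].round(2))'
python3 -m jog '{"linear":[[0,0,0],[0,0,0],[0,0,0]],"twist":[0.04,0.08,0.08],"claw":[0.6,0.6,0.6]}'; python3 -c "$R"
python3 -m jog '{"linear":[[0,0,0],[0,0,0],[0,0,0]],"twist":[-0.1,-0.2,-0.2],"claw":[0.6,0.6,0.6]}'; python3 -c "$R"
python3 -m jog '{"linear":[[-1,0,0],[-2,0,0],[-4,0,0],[-7,0,0],[-10,0,0],[-12,0,0],[-12,0,0],[-12,0,0],[-12,0,0]],"twist":[0,0,0,0,0,0,0,0,0],"claw":[0.6,0.6,0.6,0.6,0.6,0.6,0.6,0.6,0.6]}'
python3 -c "from h import *;views(21)"
python3 - <<'E'
from h import *
c=[cv2.imread(f'pics/{n}21.png')[175:230,225:285] for n in('scene','side')]
cv2.imwrite(f'pics/z21.png',np.hstack([cv2.resize(x,(390,358),interpolation=cv2.INTER_CUBIC) for x in c]))
E
```

```text
t: 23.57
tcp_pos: [0.5259, -0.0784, 0.1363]
tool_rot: [-0.607, -0.362, 0.608, -0.363]
force: [-0.4, 0.8, 0.2]
finger_gap: 0.801
0.138 [0.16 0.16 1.24] 1.43
t: 23.82
tcp_pos: [0.5267, -0.0787, 0.1364]
tool_rot: [0.569, 0.42, -0.569, 0.42]
force: [-0.3, 0.6, 1.0]
finger_gap: 0.797
-0.06 [-0.03  0.07 -0.03] -0.57
t: 24.57
tcp_pos: [0.5258, -0.0782, 0.2564]
tool_rot: [-0.569, -0.42, 0.569, -0.419]
force: [-0.9, 0.2, -0.6]
finger_gap: 0.802
24.7167 [-0.358  0.373  1.637  0.     1.134 -0.058] [ 0.2  0.3 -0.7] [-0.01 -0.    0.02] [ 0.5255 -0.0781  0.2551]
```

View pics/z21.png

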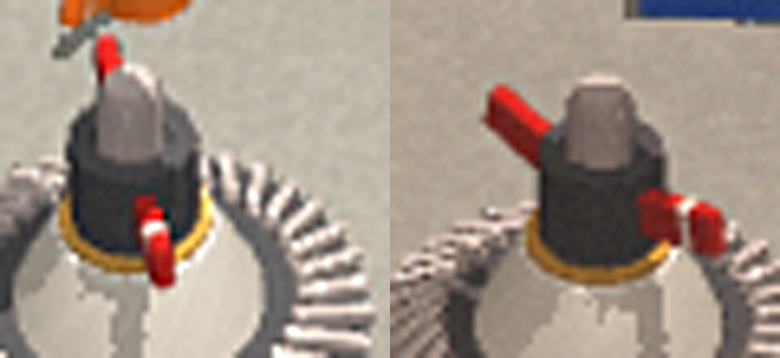

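View pics/scene21.png

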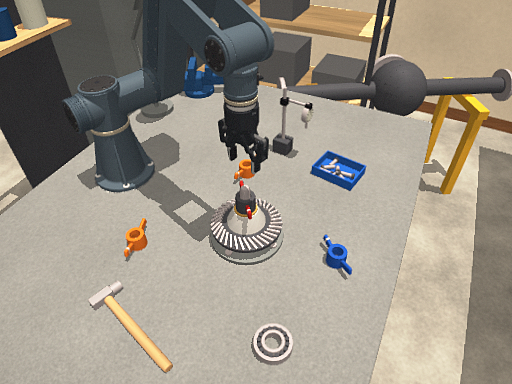

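The nut clamped: the z moment rose to 1.24 N·m over the last 7° or so and fell to zero when I backed off. In z21 the hub's underside sits on the brass ring in both views (scene px ≈(244, 215)). The gauge, tray, hammer and bearing are undisturbed, and the gripper is clear above.

```bash
python3 -c "
from h import *
print(manip.sign_off())"
```

```text
the job is handed in; nothing more can be done
None
```

I ran the red wing nut down until it clamped on the brass washer, let go and handed the job in at about 25 s. No verdict was reported.

**What I did:** I straddled the hub with the fingers partly open and pushed the wings without gripping. The nut turned backward by about 125–135° until it dropped about 8 mm, seen in the scene and side views. I then moved the jaws to the other side of the wings and turned it clockwise, repositioning once, until it clamped. Last, I backed off and lifted clear.

**Last checks:**
- **Seating:** the twisting moment rose from about 0 to 1.24 N·m at the end and fell to zero when I backed off. The hub's underside sat on the brass ring in both camera views.
- **Surroundings:** the gripper was at 255 mm height, touching nothing, and the dial gauge, hammer, bearing and bolt tray looked undisturbed.

**Disagreements:**
- The wrist camera put the mandrel axis about 5 mm off the scene and side result in x. I used a value in between, and the jaws straddled the hub without trouble.
- The clockwise run came to roughly 290° instead of the stated 225° or so. I put that down to thread play and angle error, because the moment showed a firm stop.
- The hub's front edge, measured before the final tightening, gave an underside height of 117 mm in one view and 119 mm in the other. The images alone therefore confirm the seat only to about 2 mm, against the allowed 1.5 mm.

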